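# Clear the bench: bolts to the scrap pan, spark plugs to the tray

### The job

Slide the old saucepan along the bench, without lifting or tipping it, from the white ring so that its foot stands wholly inside the yellow ring. Sort the loose parts: the two bolts go into the saucepan and the two spark plugs go into the blue tray, laid flat on its floor; lower the spark plugs gently, never drop them, as their ceramic cracks. At the end the pan must stand in the yellow ring with the bolts in it; leave the tape roll, tools, spray can, jar and mug where they are.

Things in the scene. Friction and masses are not known exactly. Their poses are not given: they have to be found in the camera images.
- pan: small aluminium saucepan standing on the bench in the white ring, loose: foot 128 mm across, rim 140 mm across, 60 mm high, wall 4 mm, inner floor 4 mm above its underside, 0.45 to 0.75 kg; origin at the centre of its underside, z up. One stub handle along its +y axis, which points more or less to the robot's left
- pan_handle (a point): grip point of the pan's black straight handle, on its centre line, 115 mm from the pan's axis along the pan's y, 45 mm above the bench; the handle is 18 mm wide, 12 mm thick, and runs level from 66 to 150 mm from the pan's axis; free bench below it
- white_ring: white ring painted on the bench, inner diameter 170 mm, where the pan starts; origin at its centre. It may be left or right of the yellow ring; nothing stands between them
- yellow_ring: yellow ring painted on the bench, inner diameter 170 mm, where the pan must go; origin at its centre
- tray: blue open tray fixed to the bench, 160 mm (its x) by 190 mm (its y), 35 mm high, wall and floor 5 mm thick; origin at the centre of its underside
- bolt1: dark steel hex bolt with a brass-coloured nut on it, 76 mm long, 90 g, lying level. Origin on its axis (9.5 mm above the bench), at the middle of the bare shank; x axis along the bolt: head (hexagon 19 mm across flats) x = -32 to -22 mm, round shank 12 mm in diameter -22 to +22 mm (take it here), nut (19 mm across flats) +22 to +34 mm, tip at +44 mm
- bolt2: dark steel hex bolt with a brass-coloured nut on it, 76 mm long, 90 g, lying level. Origin on its axis (9.5 mm above the bench), at the middle of the bare shank; x axis along the bolt: head (hexagon 19 mm across flats) x = -32 to -22 mm, round shank 12 mm in diameter -22 to +22 mm (take it here), nut (19 mm across flats) +22 to +34 mm, tip at +44 mm
- plug1: spark plug with white insulator, 77 mm long, 55 g, lying level. Origin on its axis (10.5 mm above the bench), at the middle of the thick steel part; x axis along the plug: thread 14 mm in diameter x = -35 to -11 mm, thick steel part (21 mm collar and hexagon, 24 mm over its corners, take it here) -11 to +11 mm, insulator 13 mm in diameter to +36 mm, terminal to +42 mm
- plug2: spark plug with white insulator, 77 mm long, 55 g, lying level. Origin on its axis (10.5 mm above the bench), at the middle of the thick steel part; x axis along the plug: thread 14 mm in diameter x = -35 to -11 mm, thick steel part (21 mm collar and hexagon, 24 mm over its corners, take it here) -11 to +11 mm, insulator 13 mm in diameter to +36 mm, terminal to +42 mm
- tape: pink roll of tape lying flat, 68 mm across, 24 mm high; stands in the row among the bolts and plugs; origin at the centre of its underside; a bystander, leave it alone
- wrench: steel wrench lying flat along x at the right, under 200 mm long; a bystander, leave it alone
- screwdriver: red-handled screwdriver lying along x at the left, about 200 mm long; a bystander, leave it alone
- spray: green spray can, 60 mm across, 170 mm high, at the right; origin at the centre of its underside; a bystander, leave it alone
- jar: amber jar with black cap, 70 mm across, 100 mm high, at the left; origin at the centre of its underside; a bystander, leave it alone
- mug: white mug, 80 mm across, 90 mm high, at the far left; origin at the centre of its underside; a bystander, leave it alone
There are look-alikes about, which are no part of the job. What is shaped like the plug2 but purple is not meant. Several things have the shape of the tray; the one meant has the colours described above.

How it is judged:
By the outcome, as a careful person would: the job done as asked, in the order asked, and still so for the second after the job is handed in, with the robot touching nothing.
It also fails if it takes over 72 s, if anything falls off the work surface, if the arm or the gripper's body presses on something with over 40 N, if the wrist force passes 120 N, or if a joint passes its speed limit or range.

### The arm

A 7-joint arm with a two-finger parallel gripper is mounted at the origin on the work surface. World frame = base frame: x ahead of the robot, y to its left, z up, the work surface at z = 0. Lengths are in m, angles in rad, forces in N, time in s.
With the tool pointing down it reaches from about 0.425 to 0.875 m from the base axis. Payload 4.7 kg.
Tool frame: the origin (TCP) lies midway between the tips of the shut fingers; the grasp point (between the pads) lies 19 mm behind it; z points along the fingers, y is the line along which they close (so a half turn about z gives the same grasp; the last joint's range is limited). The gripper opens to 87 mm and grips with 3 to 60 N. Pads are 19 mm wide; open, the fingers measure 117 mm over their backs; the gripper's body (75 mm by 190 mm) begins 51 mm behind the grasp point.
Start: joints at [-1.269, 0.321, -0.07, 1.45, 0.023, 1.371, -0.057], TCP at [0.185, 0.623, 0.223] pointing down, gripper open.
Joint ranges: [-2.86, 2.86], [-0.3, 2.09], [-1.38, 1.24], [0.06, 2.45], [-1.56, 4.7], [0.09, 2.05], [-2.69, 2.69]. Speed limits (rad/s): [2.57, 2.57, 3.14, 3.14, 3.14, 3.14, 3.14].

### API

Orientations are given as a rotation vector (axis times angle).
In Python, from bench import ctrl gives the robot as it stands. The module is installed in compiled form; this text tells all that it offers.
- The arm moves only by the tool carry_out, never from a script. Its argument "steps" is a list of rows, each a list of 7 numbers: the turn, a rotation vector about the world's x, y, z in degrees, then the shift along the world's x, y, z in cm, then the opening, from 0 (shut) to 1 (fully open). A call has 1 to 12 rows; each row is the pose to reach, as a shift and turn from the pose commanded when the call began; what a row does not reach only later rows make up. A row lasts 1/10 s, in which the tool goes at most 50 mm and 8.59 degrees, less where a joint would pass 70% of its speed; a pose out of reach is approached as far as the arm can. A call with a gripper value outside its range is refused whole. The fingers move at their own pace and stop on an object; "squeeze" is the grip in N (left out, the last holds). Time passes only in rows, so rows that repeat a pose let the fingers close. It gives the time, the measured TCP pose, the force, the opening and the grip force at its end, in the units of the state.
- ctrl.get_state(): the state, without advancing time (a new reading comes with each control period).
- ctrl.get_image(name): name is "scene" or "side" or "wrist"; returns a dict with "pixels" (400x640x3 uint8, red, green, blue), "camera_matrix" (3x3 intrinsics, pixels), "cam_to_world" (4x4, takes a point from camera to world coordinates); the wrist camera has in their place "T_tool_cam" (4x4, takes a point from camera to tool coordinates, whose origin is the TCP and whose axes are the flange's). Camera axes: x right, y down, z forward; pixel columns grow to the right and rows downward; lengths in m; the calibration is good to about 2 mm. A picture is of the moment at which its call begins: read the wrist's pose just before it. There is no depth.
- ctrl.close_job(): hands the job in; it is judged then, once.
The state is a dict: "time": time; "joint_positions": joint angles; "qd": joint speeds; "joint_torque": joint torques, N m; "position": TCP position; "tool_rot": TCP orientation; "ft_force": force on the tool from outside, world axes, zero at the start; "torque": the same for the moment, N m; "grip_width": opening from 0.0 (shut) to 1.0 (fully open); "grip_force": force on a finger pad.
Only numpy, scipy, OpenCV 4.12 (cv2) and the standard library are available. Lean on these libraries where they do the work, as an engineer would, in place of code of your own. Each camera call takes 0.05 s, during which the arm holds its last target. There are 200 camera calls.

## Working session

There is one attempt and no reset: what is moved stays moved. The work goes in short steps, Python scripts to look and compute and a tool call to move; the robot and the scene stay as the last step left them, time stands still between calls to the robot, and variables do not carry over. Pictures are saved under pics/ and viewed, at most 10 in all, crops included, and the job is handed in when it is done.

Besides the shell and the picture viewer there is one more tool, called after ">>>" by a JSON object that holds its "api" and its "payload", one argument or row to a line. carry_out: Moves the arm, as the interface text tells. Its arguments: {"type":"object","properties":{"steps":{"type":"array","items":{"type":"array","items":{"type":"number"}}},"squeeze":{"type":"number"}},"required":["steps"]}

```bash
mkdir -p pics; python3 - <<'E'
from bench import ctrl
import cv2,numpy as np,pickle
s=ctrl.get_state();print({k:np.round(v,3).tolist() for k,v in s.items()})
d={}
for n in("scene","side"):
    im=ctrl.get_image(n);d[n]=im;cv2.imwrite(f"pics/{n}0.png",im["pixels"][...,::-1])
    print(n,np.round(im["camera_matrix"],1).tolist(),np.round(im["cam_to_world"],3).tolist())
pickle.dump(d,open("d0.pkl","wb"))
E
```

```text
{'time': 0.0, 'joint_positions': [-1.269, 0.322, -0.07, 1.452, 0.023, 1.371, -0.057], 'qd': [0.001, -0.001, 0.0, 0.001, 0.001, 0.001, 0.001], 'joint_torque': [0.0, -49.129, -0.404, -31.254, -0.064, 0.043, 0.0], 'position': [0.184, 0.623, 0.221], 'tool_rot': [-0.45, -3.109, 0.003], 'ft_force': [-0.143, 0.915, 0.528], 'torque': [0.017, -0.01, -0.009], 'grip_force': 0.0, 'grip_width': 1.0}
scene [[393.5, 0.0, 323.6], [0.0, 393.5, 203.1], [0.0, 0.0, 1.0]] [[-0.913, 0.339, -0.226, 0.71], [0.407, 0.777, -0.48, 0.518], [0.012, -0.531, -0.848, 1.008], [0.0, 0.0, 0.0, 1.0]]
side [[449.5, 0.0, 316.7], [0.0, 449.5, 197.0], [0.0, 0.0, 1.0]] [[0.732, -0.506, 0.457, -0.242], [-0.682, -0.532, 0.502, -0.762], [-0.011, -0.679, -0.734, 1.203], [0.0, 0.0, 0.0, 1.0]]
```

View pics/scene0.png

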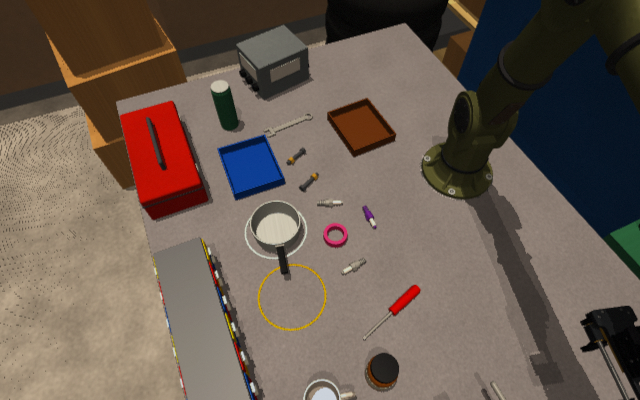

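View pics/side0.png

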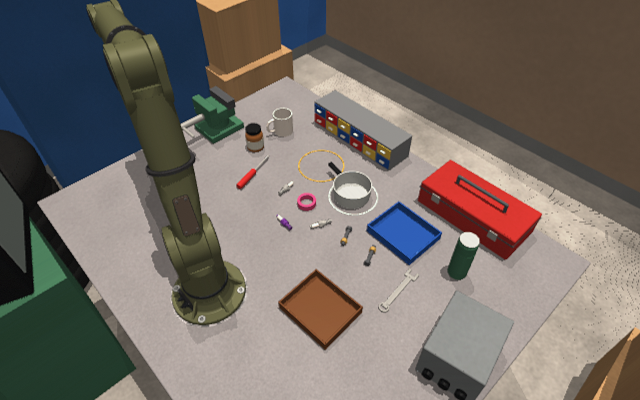

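The scene picture shows the pan at (277,228) in the white ring with its handle to (284,270), and the yellow ring at (292,296). The bolts are at (296,156) and (309,181), the white plugs at (330,203) and (354,267), and the blue tray at (251,166).

Look-alikes:
- Purple plug at (370,216): not meant.
- Brown tray at (361,126): not meant.
- Screwdriver shaft near (375,325) and wrench at (290,125): not candidates.

I choose the white plugs and the blue tray. Next I'll check them in one crop and measure.

```bash
cat > h.py <<'E'
import numpy as np,cv2
def ray(im,uv,z):
    "pixels -> world points on plane z"
    uv=np.atleast_2d(np.asarray(uv,float));K=im["camera_matrix"];T=im["cam_to_world"]
    d=np.c_[uv,np.ones(len(uv))]@np.linalg.inv(K).T@T[:3,:3].T
    return T[:3,3]+d*((z-T[2,3])/d[:,2])[:,None]
def proj(im,p):
    p=np.atleast_2d(p);T=im["cam_to_world"];c=(p-T[:3,3])@T[:3,:3]@im["camera_matrix"].T
    return c[:,:2]/c[:,2:]
def blob(m,box):
    x0,y0,x1,y1=box;k=np.zeros_like(m);k[y0:y1,x0:x1]=m[y0:y1,x0:x1]
    v,u=np.nonzero(k);return np.c_[u,v]
E
python3 - <<'E'
import pickle,cv2,numpy as np
from h import *
d=pickle.load(open("d0.pkl","rb"))
a=d["scene"]["pixels"][135:315,205:400,::-1];cv2.imwrite("pics/c1.png",cv2.resize(a,None,fx=3.2,fy=3.2,interpolation=cv2.INTER_CUBIC))
for n in d:
    im=d[n];hsv=cv2.cvtColor(im["pixels"],cv2.COLOR_RGB2HSV);H,S,V=cv2.split(hsv)
    print(n)
    def fitc(m,z,lab):
        P=ray(im,m,z)[:,:2].astype(np.float32);(c,ax,an)=cv2.fitEllipse(cv2.convexHull(P*1000));print(lab,len(P),np.round(c,1),np.round(ax,1))
    B={"scene":dict(y=(250,258,335,335),t=(210,130,295,205),tape=(315,215,355,255)),"side":dict(y=(290,145,350,185),t=(360,195,450,265),tape=(290,188,320,212))}[n]
    fitc(blob((H>18)&(H<32)&(S>110)&(V>80),B["y"]),0,"yellow")
    fitc(blob((H>150)&(S>120),B["tape"]),.012,"tape")
    t=blob((H>100)&(H<130)&(S>150),B["t"]);P=ray(im,t,.035)[:,:2].astype(np.float32)*1000
    print("tray",cv2.minAreaRect(P))
E
```

```text
scene
yellow 525 [635.1 174.4] [181.7 182.3]
tape 328 [458.1  62.7] [68.2 77.6]
tray ((601.4900512695312, -251.4429931640625), (209.37734985351562, 158.71795654296875), 88.66780853271484)
side
yellow 116 [634.6 174.9] [177.6 179.5]
tape 219 [458.1  63.7] [67.7 84.3]
tray ((588.1492919921875, -270.8118896484375), (196.5636444091797, 176.2096405029297), 88.77738952636719)
```

View pics/c1.png

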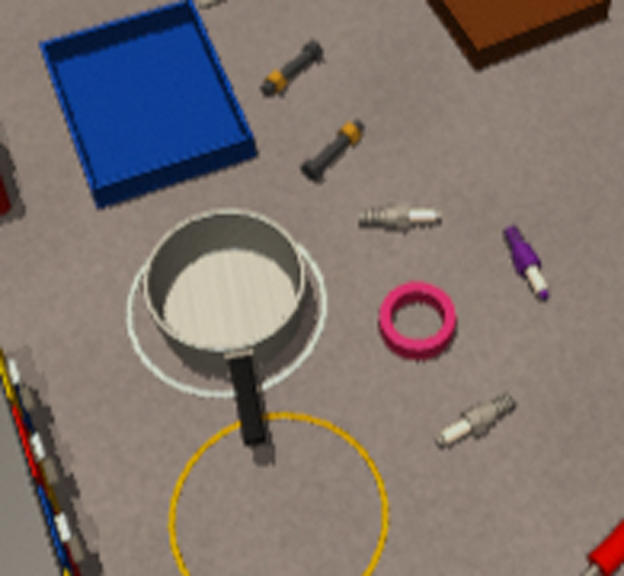

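The crop confirms the choice: two dark bolts with brass nuts at (297,156) and (309,182), two white plugs at (330,203) and (354,267), the purple plug rejected, and the blue tray and pan as described.

```bash
python3 - <<'E'
import pickle,cv2,numpy as np
from h import *
from bench import ctrl
d=pickle.load(open("d0.pkl","rb"));im=d["scene"]
c=lambda x,y:(x/3.2+205-.3,y/3.2+135-.3)
def seg(l,a,b,z):
    p=ray(im,[c(*a),c(*b)],z)[:,:2]*1000;v=p[1]-p[0];print(l,np.round(p).tolist(),"mid",np.round(p.mean(0)),"len",np.round(np.hypot(*v)),"yaw",np.round(np.degrees(np.arctan2(v[1],v[0]))))
seg("bolt1 head>tip",(318,47),(264,92),.0095)
seg("bolt2",(310,172),(362,126),.0095)
seg("plug1 thread>term",(361,217),(440,216),.0105)
seg("plug2",(514,400),(438,443),.0105)
seg("handle",(241,355),(255,440),.048)
p=np.array([c(146,290),c(305,285),c(226,210),c(229,353)]);q=ray(im,p,.06)[:,:2]*1000;print("rim",np.round(q).tolist(),(q.max(0)+q.min(0))/2)
p=np.array([c(128,312),c(327,300),c(222,395),c(140,350),c(310,350)]);q=(ray(im,p,0)[:,:2]*1000).astype(np.float32);print("white",cv2.minEnclosingCircle(q),cv2.fitEllipse(q))
for n,u,z in(("jar",(383,365),.1),("mug",(322,392),.09),("spray",(221,88),.17)):print(n,np.round(ray(im,u,z)*1000))
w=ctrl.get_image("wrist");print(w["camera_matrix"].round(1).tolist(),w["T_tool_cam"].round(3).tolist())
E
```

```text
bolt1 head>tip [[418.0, -263.0], [490.0, -231.0]] mid [ 454. -247.] len 78.0 yaw 24.0
bolt2 [[484.0, -124.0], [417.0, -154.0]] mid [ 451. -139.] len 74.0 yaw -156.0
plug1 thread>term [[460.0, -57.0], [392.0, -28.0]] mid [426. -43.] len 74.0 yaw 157.0
plug2 [[414.0, 166.0], [491.0, 175.0]] mid [452. 170.] len 77.0 yaw 7.0
handle [[617.0, 50.0], [633.0, 126.0]] mid [625.  88.] len 78.0 yaw 78.0
rim [[671.0, -35.0], [544.0, 15.0], [580.0, -83.0], [627.0, 50.0]] [607.43133119 -16.75560318]
white ((605.7446899414062, -24.207029342651367), 89.68994903564453) ((602.6572875976562, -32.956478118896484), (180.19125366210938, 193.32083129882812), 162.64852905273438)
jar [[519. 433. 100.]]
mug [[661. 427.  90.]]
spray [[ 605. -463.  170.]]
[[289.6, 0.0, 323.0], [0.0, 289.6, 201.2], [0.0, 0.0, 1.0]] [[-0.001, -0.959, -0.285, 0.078], [1.0, -0.001, -0.001, -0.001], [0.0, -0.285, 0.959, -0.163], [0.0, 0.0, 0.0, 1.0]]
```

>>> {"api": "carry_out", "payload": {
  "steps": [
    [0,0,-8,4,-4.5,0,1],
    [0,0,-16,8,-9,0,1],
    [0,0,-24,12,-13.5,0,1],
    [0,0,-32,16,-18,0,1],
    [0,0,-40,20,-22.5,0,1],
    [0,0,-48,24,-27,0,1],
    [0,0,-56,28,-31.5,0,1],
    [0,0,-64,32,-36,0,1],
    [0,0,-72,36,-40.5,0,1],
    [0,0,-80,40,-45,0,1],
    [0,0,-86,43,-49.5,0,1],
    [0,0,-86,44,-53,0,1]
  ]
}}

```text
time: 1.35
position: [0.5764, 0.1674, 0.2224]
tool_rot: [2.451, 1.965, 0.0]
ft_force: [1.0, 0.5, 0.0]
grip_width: 1.002
grip_force: 0.0
```

```bash
cat >> h.py <<'E'
from scipy.spatial.transform import Rotation as Ro
def cyaw(s):
    R=Ro.from_rotvec(s["tool_rot"]).as_matrix();return np.degrees(np.arctan2(R[1,1],R[0,1]))
def go(s,x,y,z,yaw=None):
    "shift (cm) and turn (deg) to tcp target (mm) with closing line at yaw (deg)"
    c=cyaw(s);print("pos",np.round(np.array(s["position"])*1000,1),"cyaw",round(c,1),"shift",np.round(np.array([x,y,z])/10-np.array(s["position"])*100,2),"" if yaw is None else "turn %.1f"%((yaw-c+90)%180-90))
def wrist(ctrl,name=None):
    s=ctrl.get_state();im=dict(ctrl.get_image("wrist"));T=np.eye(4);T[:3,:3]=Ro.from_rotvec(s["tool_rot"]).as_matrix();T[:3,3]=s["position"]
    im["cam_to_world"]=T@im["T_tool_cam"]
    if name:cv2.imwrite(f"pics/{name}.png",im["pixels"][...,::-1])
    return s,im
E
python3 - <<'E'
from h import *;from bench import ctrl
s,im=wrist(ctrl,"w1");s=ctrl.get_state();go(s,628,88,150,-12)
print(cv2.imread("pics/w1.png").mean())
E
```

```text
pos [580.9 155.9 222.6] cyaw -13.2 shift [ 4.71 -6.79 -7.26] turn 1.2
121.67733463541667
```

View pics/w1.png

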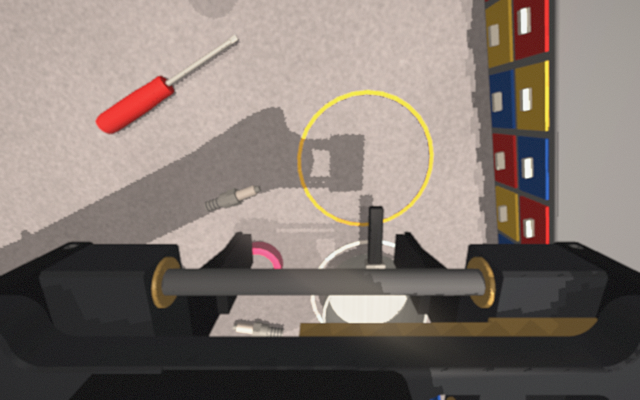

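The wrist view shows the yellow ring at (367,158), the handle from (375,208) down to (376,268) and a plug at (233,197).

```bash
python3 - <<'E'
from h import *;from bench import ctrl
s,im=wrist(ctrl)
hsv=cv2.cvtColor(im["pixels"],cv2.COLOR_RGB2HSV);H,S,V=cv2.split(hsv)
b=blob(V<60,(355,195,395,262));P=ray(im,b,.05)[:,:2]*1000
print(len(P),P.mean(0))
for r in(212,225,240,255):
    q=b[b[:,1]==r];print(r,q[:,0].min(),q[:,0].max(),np.round(ray(im,[q.mean(0)],.051)[0]*1000))
print("tip",ray(im,(375.5,207),.051)*1000)
y=ray(im,blob((H>15)&(H<35)&(S>110),(285,80,445,235)),0)[:,:2]*1000
print("yellow",cv2.fitEllipse(cv2.convexHull(y.astype(np.float32))))
m=(V>140)&(S<45)
go(ctrl.get_state(),628,88,26,-12)
E
```

```text
259 [622.98220605  83.64067614]
212 363 364 [622. 108.  51.]
225 363 375 [623.  90.  51.]
240 363 375 [622.  70.  51.]
255 394 394 [648.  42.  51.]
tip [[636.91597747 110.89365867  51.        ]]
yellow ((634.385498046875, 171.6412353515625), (180.7323455810547, 180.87921142578125), 59.10808181762695)
pos [579.  158.8 222.6] cyaw -13.2 shift [  4.9   -7.08 -19.66] turn 1.2
```

```bash
python3 - <<'E'
from h import *;from bench import ctrl
s,im=wrist(ctrl)
V=im["pixels"].max(2);print(s["position"],np.abs(s["qd"]).max())
for r in range(196,270,8):print(r,V[r,350:400:2])
E
```

```text
[0.5790342  0.15882751 0.2225847 ] 0.09092017425755138
196 [206 200 199 173 136 131 131 136 135 143 201 201 201 206 210 208 205 201
 197 207 210 206 203 199 206]
204 [205 199 198 160 108 109 114  95  40  77  82  79  79  77  65 162 208 206
 200 207 207 205 196 212 245]
212 [203 206 197 152 112 112 111  92  42  74  78  77  74  74  64 191 242 245
 246 241 222 207 205 206 211]
220 [171 185 189 142 119 119 118  93  38  67  68  70  70  69  69 176 207 208
 203 205 200 199 196 198 197]
228 [181 179 174 145 107 108 111  87  37  66  66  65  65  64  72 184 201 204
 205 204 203 206 210 203 203]
236 [219 235 248 232 175 178 168 128  38  64  65  64  62  62  90 243 248 247
 247 240 226 216 186  58  30]
244 [111 109 111 110 109 108 110  86  46  63  63  59  61  62  67 163 190 202
 205 203 206 209 162  30  33]
252 [104 103 107 105 107 107 101  77  42  63  62  60  58  61  62 108 112 109
 109 122 146 141  99  29  29]
260 [110 110 110 111 110 109 118 211 214 216 214 213 209 218 232 232 186 112
 115 113 113 111  48  35  32]
268 [ 97 118 167 188 189 180 177 184 200 202 202 207 207 206 205 206 206 204
 204 197 197 200 198  91  47]
```

```bash
python3 - <<'E'
from h import *;from bench import ctrl
s,im=wrist(ctrl)
p=ray(im,[(373,201),(372.5,256)],.051)[:,:2]*1000;v=p[0]-p[1];v/=np.hypot(*v)
print(p,np.degrees(np.arctan2(v[1],v[0])),"grip",p[0]-35*v,"axis",p[0]-150*v,p[1]-66*v)
g=p[0]-35*v;go(s,*g,26,np.degrees(np.arctan2(v[1],v[0]))-90)
E
```

```text
[[630.92472339 127.97871894]
 [617.34091603  55.96511656]] 79.31790318894511 grip [624.43713845  93.58524221] axis [603.12078793 -19.42189562] [605.10718443  -8.89115384]
pos [577.1 163.5 222.4] cyaw -13.0 shift [  4.73  -6.99 -19.64] turn 2.3
```

>>> {"api": "carry_out", "payload": {
  "steps": [
    [0,0,1,2.4,-3.6,-2,1],
    [0,0,2,4.8,-7.2,-5,1],
    [0,0,2,4.8,-7.2,-9,1],
    [0,0,2,4.8,-7.2,-9,1],
    [0,0,2,4.8,-7.2,-9,1],
    [0,0,2,4.8,-7.2,-9,1]
  ]
}}

```text
time: 2.15
position: [0.6241, 0.0995, 0.1348]
tool_rot: [2.411, 2.013, 0.005]
ft_force: [0.3, 0.6, 0.2]
grip_width: 1.002
grip_force: 0.0
```

```bash
python3 - <<'E'
from h import *;from bench import ctrl
s=ctrl.get_state();go(s,626,91,26,-11);print(np.abs(s["qd"]).max())
s,im=wrist(ctrl);s=ctrl.get_state();go(s,626,91,26,-11);print(np.abs(s["qd"]).max())
E
```

```text
pos [624.1  99.5 134.8] cyaw -10.3 shift [  0.19  -0.85 -10.88] turn -0.7
0.012489651923110655
pos [624.4  99.1 135.1] cyaw -10.3 shift [  0.16  -0.81 -10.91] turn -0.7
0.00992634223068145
```

>>> {"api": "carry_out", "payload": {
  "steps": [
    [0,0,-1,0.2,-0.8,-4,1],
    [0,0,-1,0.2,-0.8,-8,1],
    [0,0,-1,0.2,-0.8,-10.9,1],
    [0,0,-1,0.2,-0.8,-10.9,1],
    [0,0,-1,0.2,-0.8,-10.9,0.3],
    [0,0,-1,0.2,-0.8,-10.9,0],
    [0,0,-1,0.2,-0.8,-10.9,0],
    [0,0,-1,0.2,-0.8,-10.9,0],
    [0,0,-1,0.2,-0.8,-10.9,0],
    [0,0,-1,0.2,-0.8,-10.9,0]
  ],
  "squeeze": 25
}}

```text
time: 3.2
position: [0.6256, 0.0888, 0.024]
tool_rot: [2.432, 1.988, 0.001]
ft_force: [0.3, 0.7, -0.1]
grip_width: 0.543
grip_force: 0.0
```

```bash
python3 - <<'E'
from h import *;from bench import ctrl
s=ctrl.get_state();go(s,626,91,26,-11)
im=ctrl.get_image("scene");cv2.imwrite("pics/s2.png",cv2.resize(im["pixels"][190:340,200:400,::-1],None,fx=3.2,fy=3.2,interpolation=cv2.INTER_CUBIC))
E
```

```text
pos [625.6  88.8  24. ] cyaw -11.5 shift [0.04 0.22 0.2 ] turn 0.5
```

View pics/s2.png

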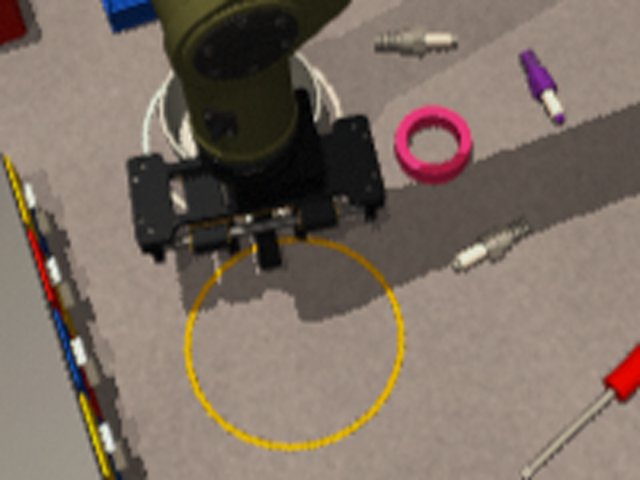

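The crop shows the gripper straddling the handle, whose tip is at (270,250), with the yellow ring at (295,342). The fingers are still closing.

>>> {"api": "carry_out", "payload": {
  "steps": [
    [0,0,0,0,0,0,0],
    [0,0,0,0,0,0,0],
    [0,0,0,0,0,0,0],
    [0,0,0,0,0,0,0],
    [0,0,0,0,0,0,0],
    [0,0,0,0,0,0,0]
  ]
}}

```text
time: 3.85
position: [0.6255, 0.0887, 0.0235]
tool_rot: [2.432, 1.988, 0.0]
ft_force: [1.7, 1.2, -0.9]
grip_width: 0.197
grip_force: 25.0
```

>>> {"api": "carry_out", "payload": {
  "steps": [
    [0,0,0,0.15,0.8,0,0],
    [0,0,0,0.4,2.4,0,0],
    [0,0,0,0.7,4.4,0,0],
    [0,0,0,1.0,6.6,0,0],
    [0,0,0,1.4,8.8,0,0],
    [0,0,0,1.7,11,0,0],
    [0,0,0,2.1,13.2,0,0],
    [0,0,0,2.4,15.4,0,0],
    [0,0,0,2.7,17.4,0,0],
    [0,0,0,2.9,18.8,0,0],
    [0,0,0,3.05,19.6,0,0],
    [0,0,0,3.05,19.6,0,0]
  ]
}}

```text
time: 5.05
position: [0.6557, 0.2877, 0.0235]
tool_rot: [-2.429, -1.989, -0.003]
ft_force: [-0.3, 2.5, 0.6]
grip_width: 0.2
grip_force: 25.0
```

```bash
python3 - <<'E'
from h import *;from bench import ctrl
ctrl.get_image("side");s=ctrl.get_state();go(s,656,285,24);print(s["ft_force"],s["grip_width"])
im=ctrl.get_image("side");cv2.imwrite("pics/s3.png",cv2.resize(im["pixels"][110:230,240:420,::-1],None,fx=4,fy=4,interpolation=cv2.INTER_CUBIC))
E
```

```text
pos [655.7 287.7  23.6] cyaw -11.4 shift [ 0.03 -0.27  0.04] 
[ 1.41114215  2.16273685 -2.0935918 ] 0.20062702381342895
```

View pics/s3.png

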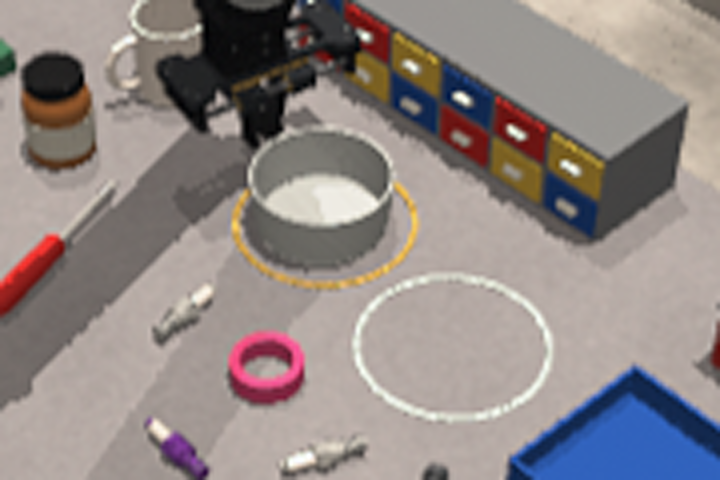

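The crop shows the pan (rim centre about (320,178), foot front about (320,266)) inside the yellow ring (front at (325,288)). I'll check it numerically.

```bash
python3 - <<'E'
from h import *;from bench import ctrl
im=ctrl.get_image("side");c=lambda x,y:(x/4+240-.4,y/4+110-.4)
q=ray(im,[c(246,178),c(395,178),c(322,126)],.06)[:,:2];print(q.round(3).tolist())
# circle of diam 140 projected: fit centre by least squares on the rim edge pixels
from scipy.optimize import least_squares
P=ray(im,[c(246,178),c(395,178),c(322,126),c(275,140),c(370,141)],.06)[:,:2]
print(least_squares(lambda x:np.hypot(*(P-x).T)-.07,[.63,.17]).x)
F=ray(im,[c(320,266),c(283,255),c(360,254)],0)[:,:2]
print(F,np.hypot(*(F-[.6345,.173]).T))
w=ray(im,[c(353,345),c(552,345),c(452,274),c(452,420)],0)[:,:2];print("white",w.mean(0))
E
```

```text
[[0.578, 0.223], [0.68, 0.126], [0.682, 0.229]]
[0.63193521 0.17713806]
[[0.5889173  0.13287388]
 [0.57351528 0.16825289]
 [0.6278756  0.11836615]] [0.06072798 0.0611692  0.05503399]
white [ 0.6063582 -0.0247499]
```

>>> {"api": "carry_out", "payload": {
  "steps": [
    [0,0,0,0,0,0,0.5],
    [0,0,0,0,0,0,0.6],
    [0,0,0,0,0,0,0.6],
    [0,0,0,0,0,0,0.6],
    [0,0,0,0,0,0,0.6],
    [0,0,0,0,0,3,0.6],
    [0,0,0,0,0,8,0.6],
    [0,0,0,0,0,12,0.6],
    [0,0,-8,-1.5,-4,15,0.6],
    [0,0,-16,-3.5,-8,15,0.6],
    [0,0,-24,-5.5,-12,15,0.6],
    [0,0,-32,-7.5,-16,15,0.6]
  ]
}}

```text
time: 6.4
position: [0.5801, 0.123, 0.174]
tool_rot: [-2.89, -1.232, -0.001]
ft_force: [0.8, -0.7, 0.2]
grip_width: 0.602
grip_force: 0.0
```

>>> {"api": "carry_out", "payload": {
  "steps": [
    [0,0,-8,-2,-4,0,0.6],
    [0,0,-16,-4,-8,0,0.6],
    [0,0,-23,-6,-12,0,0.6],
    [0,0,-23,-8,-16,0,0.6],
    [0,0,-23,-10,-20,0,0.6],
    [0,0,-23,-12,-24,0,0.6],
    [0,0,-23,-12.5,-26.5,0,0.6],
    [0,0,-23,-12.5,-26.5,0,0.6],
    [0,0,-23,-12.5,-26.5,0,0.6],
    [0,0,-23,-12.5,-26.5,0,0.6]
  ]
}}

```text
time: 7.4
position: [0.4563, -0.1389, 0.1736]
tool_rot: [-3.075, -0.643, -0.0]
ft_force: [0.1, 0.8, -0.1]
grip_width: 0.603
grip_force: 0.0
```

```bash
python3 - <<'E'
from h import *;from bench import ctrl
s,im=wrist(ctrl,"w2");go(s,456.5,-136.6,3,-66);print(np.abs(s["qd"]).max(),s["grip_width"],proj(im,[[.4565,-.1366,.0095]]))
sc=ctrl.get_image("scene")["pixels"]
a=np.vstack([im["pixels"][:250],sc[180:350]])[...,::-1];cv2.imwrite("pics/w2.png",a)
E
```

```text
pos [ 456.3 -138.9  173.6] cyaw -66.4 shift [  0.02   0.23 -17.06] turn 0.4
0.0073766203962445445 0.6032071809994258 [[320.24390785 184.15604565]]
```

View pics/w2.png

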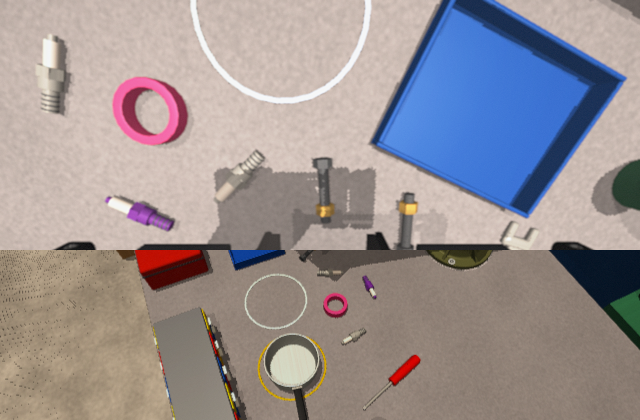

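The wrist view shows bolt2 from its head at (321,158) to its tip at (325,222), bolt1's nut at (407,207), plug1 from (262,154) to (219,200), plug2 from (51,112) to (51,35), and the tray's rim corners (373,143), (527,217) and (624,79). The lower scene strip shows the pan centred in the yellow ring.

```bash
python3 - <<'E'
from h import *;from bench import ctrl
s,im=wrist(ctrl)
def seg(l,a,b,z,lo,hi):
    p=ray(im,[a,b],z)[:,:2]*1000;v=p[1]-p[0];n=np.hypot(*v);o=p[0]+v*(-lo/(hi-lo));print(l,"origin",o.round(1),"len",n.round(1),"yaw",np.degrees(np.arctan2(v[1],v[0])).round(1))
seg("bolt2",(321,157.5),(324.5,222),.0095,-32,44)
seg("plug1",(261.5,153),(218.5,200.5),.0105,-35,42)
seg("plug2",(51,112),(50.5,35),.0105,-35,42)
t=ray(im,[(373,143),(527,217),(624,79)],.035)[:,:2]*1000;print("tray",t.round(1).tolist(),(t[0]+t[2])/2)
print("nut1",ray(im,(407,207),.0095)*1000)
go(s,456.5,-136.6,3)
E
```

```text
bolt2 origin [ 455.8 -139.8] len 77.5 yaw -153.4
plug1 origin [430.3 -49.9] len 77.1 yaw 159.5
plug2 origin [448.  165.4] len 76.1 yaw 9.1
tray [[523.2, -166.8], [519.2, -358.2], [674.7, -361.6]] [ 598.9386171  -264.18422584]
nut1 [[ 472.1112269  -241.76380682    9.5       ]]
pos [ 456.3 -138.9  173.5] cyaw -66.3 shift [  0.02   0.23 -17.05]
```

>>> {"api": "carry_out", "payload": {
  "steps": [
    [0,0,2,0,-0.1,-4,0.35],
    [0,0,3,0,-0.1,-8,0.35],
    [0,0,3,0,-0.1,-12,0.35],
    [0,0,3,0,-0.1,-15,0.35],
    [0,0,3,0,-0.1,-17,0.35],
    [0,0,3,0,-0.1,-17,0.35],
    [0,0,3,0,-0.1,-17,0],
    [0,0,3,0,-0.1,-17,0],
    [0,0,3,0,-0.1,-17,0],
    [0,0,3,0,-0.1,-17,0],
    [0,0,3,0,-0.1,-17,0],
    [0,0,3,0,-0.1,-17,0]
  ],
  "squeeze": 30
}}

```text
time: 8.75
position: [0.4561, -0.1409, 0.0038]
tool_rot: [-3.057, -0.721, -0.001]
ft_force: [0.5, 0.9, 1.5]
grip_width: 0.125
grip_force: 30.0
```

>>> {"api": "carry_out", "payload": {
  "steps": [
    [0,0,0,0,0,3,0],
    [0,0,0,0,0,8,0],
    [0,0,0,0,1,12,0],
    [0,0,0,2,4,14,0],
    [0,0,0,4.5,8,14,0],
    [0,0,0,7,12,14,0],
    [0,0,0,9.5,16,14,0],
    [0,0,0,12,20,14,0],
    [0,0,0,14.5,24,14,0],
    [0,0,0,17,28,14,0],
    [0,0,0,18.7,29.6,14,0],
    [0,0,0,18.7,29.6,14,0]
  ]
}}

```text
time: 9.95
position: [0.6438, 0.1593, 0.1422]
tool_rot: [3.055, 0.729, -0.0]
ft_force: [0.2, 0.0, -1.5]
grip_width: 0.127
grip_force: 30.0
```

```bash
python3 - <<'E'
from h import *;from bench import ctrl
ctrl.get_image("side");ctrl.get_image("side")
s,im=wrist(ctrl);go(s,643,155,9,-63);print(np.abs(s["qd"]).max(),s["grip_width"],s["grip_force"])
E
```

```text
pos [642.5 154.  142.8] cyaw -63.5 shift [  0.05   0.1  -13.38] turn 0.5
0.02801085683422233 0.12675712377740064 29.999700486660004
```

>>> {"api": "carry_out", "payload": {
  "steps": [
    [0,0,0,0,0,-4,0],
    [0,0,0,0,0,-8,0],
    [0,0,0,0,0,-11,0],
    [0,0,0,0,0,-12.5,0],
    [0,0,0,0,0,-13.2,0],
    [0,0,0,0,0,-13.2,0],
    [0,0,0,0,0,-13.2,0.33],
    [0,0,0,0,0,-13.2,0.33],
    [0,0,0,0,0,-13.2,0.33],
    [0,0,0,0,0,-13.2,0.33],
    [0,0,0,0,0,-11,0.33],
    [0,0,0,0,0,-7,0.33]
  ]
}}

```text
time: 11.3
position: [0.6404, 0.1545, 0.0714]
tool_rot: [3.057, 0.72, -0.01]
ft_force: [0.2, -0.0, 0.6]
grip_width: 0.327
grip_force: 0.0
```

>>> {"api": "carry_out", "payload": {
  "steps": [
    [0,0,0,0,0,5,0.33],
    [0,0,0,0,0,9,0.33],
    [0,0,0,-2.4,-4.4,10,0.6],
    [0,0,0,-4.8,-8.8,10,0.6],
    [0,0,0,-7.2,-13.2,10,0.6],
    [0,0,0,-9.6,-17.6,10,0.6],
    [0,0,0,-12,-22,10,0.6],
    [0,0,0,-14,-26,10,0.6],
    [0,0,0,-15.5,-30,10,0.6],
    [0,0,0,-17,-34,10,0.6],
    [0,0,0,-18.5,-38,10,0.6],
    [0,0,0,-19.5,-40.7,10,0.6]
  ]
}}

```text
time: 12.5
position: [0.4462, -0.2555, 0.1742]
tool_rot: [3.059, 0.715, 0.002]
ft_force: [-0.4, -0.6, -0.2]
grip_width: 0.6
grip_force: 0.0
```

```bash
python3 - <<'E'
from h import *;from bench import ctrl
[ctrl.get_image("side") for _ in range(4)]
s,im=wrist(ctrl);go(s,446.5,-252,3.5,-66);print(np.abs(s["qd"]).max(),s["grip_width"],proj(im,[[.4465,-.252,.0095]]))
sc=ctrl.get_image("scene")["pixels"]
a=np.vstack([im["pixels"][60:250],cv2.resize(sc[210:310,230:390],None,fx=4,fy=4,interpolation=cv2.INTER_CUBIC)])[...,::-1];cv2.imwrite("pics/w3.png",a)
E
```

```text
pos [ 447.7 -252.5  173.8] cyaw -63.6 shift [ -0.12   0.05 -17.03] turn -2.4
0.034896904375751166 0.5975780618888451 [[321.16745836 185.81178057]]
```

View pics/w3.png

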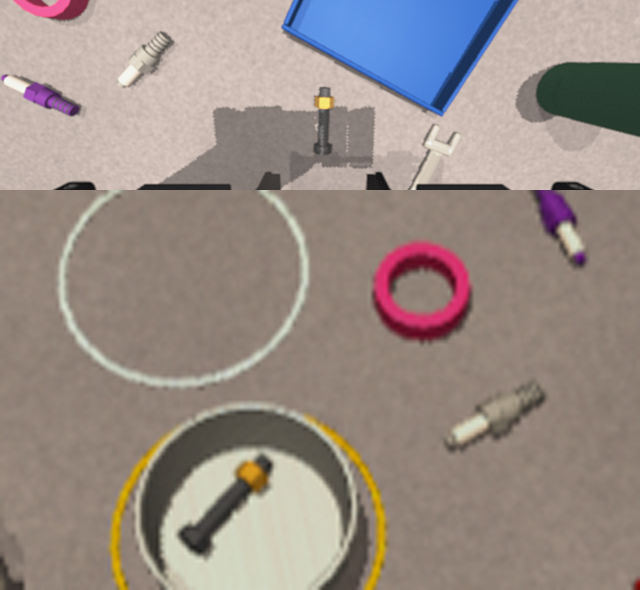

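Bolt2 lies in the pan, nut at (252,475) in the lower crop. In the wrist view bolt1 runs from its tip (323,147) to its head (322,214), with mid-shank at (323,187), almost centred under the gripper.

>>> {"api": "carry_out", "payload": {
  "steps": [
    [0,0,0,0,-0.1,-4,0.35],
    [0,0,0,0,-0.1,-8,0.35],
    [0,0,0,0,-0.1,-12,0.35],
    [0,0,0,0,-0.1,-15,0.35],
    [0,0,0,0,-0.1,-17,0.35],
    [0,0,0,0,-0.1,-17,0.35],
    [0,0,0,0,-0.1,-17,0],
    [0,0,0,0,-0.1,-17,0],
    [0,0,0,0,-0.1,-17,0],
    [0,0,0,0,-0.1,-17,0],
    [0,0,0,0,-0.1,-17,0],
    [0,0,0,0,-0.1,-17,0]
  ],
  "squeeze": 30
}}

```text
time: 14.0
position: [0.4482, -0.2529, 0.0038]
tool_rot: [-3.058, -0.721, -0.001]
ft_force: [0.3, 1.3, 0.6]
grip_width: 0.125
grip_force: 29.9
```

>>> {"api": "carry_out", "payload": {
  "steps": [
    [0,0,0,0,0,3,0],
    [0,0,0,0,0,8,0],
    [0,0,0,0,1,12,0],
    [0,0,0,1.5,5,14,0],
    [0,0,0,3.5,9.5,14,0],
    [0,0,0,5.5,14,14,0],
    [0,0,0,7.5,18.5,14,0],
    [0,0,0,9.5,23,14,0],
    [0,0,0,11.5,27.5,14,0],
    [0,0,0,13.5,32,14,0],
    [0,0,0,15,36.5,14,0],
    [0,0,0,16.2,40,14,0]
  ]
}}

```text
time: 15.2
position: [0.6101, 0.1503, 0.143]
tool_rot: [-3.057, -0.724, 0.001]
ft_force: [-0.3, -0.5, -1.1]
grip_width: 0.123
grip_force: 29.9
```

```bash
python3 - <<'E'
from h import *;from bench import ctrl
[ctrl.get_image("side") for _ in range(5)]
s,im=wrist(ctrl);go(s,620,198,10,-63);print(np.abs(s["qd"]).max(),s["grip_width"],s["grip_force"])
E
```

```text
pos [609.6 145.6 143.1] cyaw -63.5 shift [  1.04   5.24 -13.31] turn 0.5
0.021562274173453026 0.12405630489309102 29.86304372549057
```

>>> {"api": "carry_out", "payload": {
  "steps": [
    [0,0,0,0.5,2.6,0,0],
    [0,0,0,1,5.2,0,0],
    [0,0,0,1,5.2,-4,0],
    [0,0,0,1,5.2,-8,0],
    [0,0,0,1,5.2,-11,0],
    [0,0,0,1,5.2,-12.5,0],
    [0,0,0,1,5.2,-13.2,0],
    [0,0,0,1,5.2,-13.2,0],
    [0,0,0,1,5.2,-13.2,0.33],
    [0,0,0,1,5.2,-13.2,0.33],
    [0,0,0,1,5.2,-13.2,0.33],
    [0,0,0,1,5.2,-13.2,0.33]
  ]
}}

```text
time: 16.7
position: [0.6204, 0.199, 0.0125]
tool_rot: [-3.057, -0.72, -0.002]
ft_force: [0.4, -0.5, -0.7]
grip_width: 0.311
grip_force: 0.0
```

>>> {"api": "carry_out", "payload": {
  "steps": [
    [0,0,0,0,0,3,0.33],
    [0,0,0,0,0,7,0.33],
    [0,0,0,0,0,11,0.33],
    [0,0,0,-1,0,15,0.5],
    [0,0,-5,-4,-1,16,0.5],
    [0,0,-9,-8,-2,16,0.5],
    [0,0,-13,-12,-3,16,0.5],
    [0,0,-17,-16,-3.3,16,0.5],
    [0,0,-17,-17.2,-3.3,16,0.5],
    [0,0,-17,-17.2,-3.3,16,0.5],
    [0,0,-17,-17.2,-3.3,16,0.5],
    [0,0,-17,-17.2,-3.3,16,0.5]
  ]
}}

```text
time: 17.9
position: [0.4491, 0.1656, 0.172]
tool_rot: [3.13, 0.259, 0.002]
ft_force: [-0.4, -0.5, 0.1]
grip_width: 0.499
grip_force: 0.0
```

```bash
python3 - <<'E'
from h import *;from bench import ctrl
ctrl.get_image("side")
s,im=wrist(ctrl);go(s,448,165.4,4,-81);print(np.abs(s["qd"]).max(),s["grip_width"],proj(im,[[.448,.1654,.0105]]))
sc=ctrl.get_image("scene")["pixels"]
a=np.vstack([im["pixels"][60:250],cv2.resize(sc[210:310,230:390],None,fx=4,fy=4,interpolation=cv2.INTER_CUBIC)])[...,::-1];cv2.imwrite("pics/w4.png",a)
E
```

```text
pos [449.  165.4 171.8] cyaw -80.6 shift [ -0.1   -0.   -16.78] turn -0.4
0.005269792174837002 0.5005779878345274 [[321.57978297 186.86155601]]
```

View pics/w4.png

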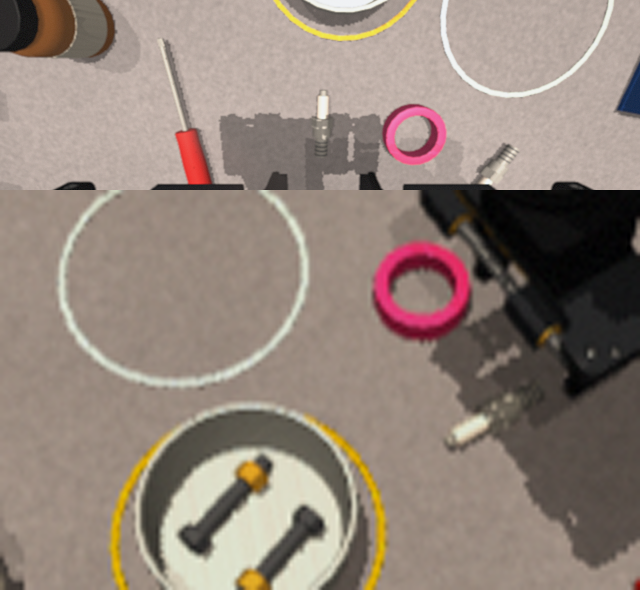

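Both bolts lie in the pan. Plug2's thick part is at (321,187) in the wrist view, centred under the gripper.

>>> {"api": "carry_out", "payload": {
  "steps": [
    [0,0,0,0,0,-4,0.45],
    [0,0,0,0,0,-8,0.45],
    [0,0,0,0,0,-12,0.45],
    [0,0,0,0,0,-15,0.45],
    [0,0,0,0,0,-16.8,0.45],
    [0,0,0,0,0,-16.8,0.45],
    [0,0,0,0,0,-16.8,0],
    [0,0,0,0,0,-16.8,0],
    [0,0,0,0,0,-16.8,0],
    [0,0,0,0,0,-16.8,0],
    [0,0,0,0,0,-16.8,0],
    [0,0,0,0,0,-16.8,0]
  ],
  "squeeze": 20
}}

```text
time: 19.25
position: [0.4479, 0.1659, 0.0037]
tool_rot: [-3.13, -0.261, -0.0]
ft_force: [0.2, -1.1, 0.6]
grip_width: 0.254
grip_force: 20.0
```

>>> {"api": "carry_out", "payload": {
  "steps": [
    [0,0,0,0,0,2,0],
    [0,0,0,0,0,6,0],
    [0,0,0,0,0,10,0],
    [0,0,0,1,-3,14,0],
    [0,0,0,2.5,-7,14,0],
    [0,0,0,4,-11,14,0],
    [0,0,0,5.5,-15,14,0],
    [0,0,0,7,-19,14,0],
    [0,0,0,8.5,-23,14,0],
    [0,0,0,10,-27,14,0],
    [0,0,0,11.5,-31,14,0],
    [0,0,0,12.5,-35,14,0]
  ]
}}

```text
time: 20.45
position: [0.5737, -0.1853, 0.1431]
tool_rot: [3.13, 0.262, -0.001]
ft_force: [0.7, 0.3, -0.1]
grip_width: 0.257
grip_force: 20.0
```

>>> {"api": "carry_out", "payload": {
  "steps": [
    [0,0,0,1,-3,0,0],
    [0,0,0,2,-6,0,0],
    [0,0,0,2.7,-9,0,0],
    [0,0,0,2.7,-10.8,0,0],
    [0,0,0,2.7,-10.8,0,0],
    [0,0,0,2.7,-10.8,0,0],
    [0,0,0,2.7,-10.8,0,0],
    [0,0,0,2.7,-10.8,0,0]
  ]
}}

```text
time: 21.25
position: [0.6005, -0.2902, 0.1435]
tool_rot: [-3.129, -0.264, -0.0]
ft_force: [-0.2, -0.3, -1.8]
grip_width: 0.257
grip_force: 20.0
```

```bash
python3 - <<'E'
from h import *;from bench import ctrl
s,im=wrist(ctrl);go(s,600,-292,9,-84);print(np.abs(s["qd"]).max(),s["grip_width"],s["grip_force"])
E
```

```text
pos [ 600.5 -290.2  143.5] cyaw -80.3 shift [ -0.05  -0.18 -13.45] turn -3.7
0.003264801669259029 0.25693259640868066 19.975172670913253
```

>>> {"api": "carry_out", "payload": {
  "steps": [
    [0,0,0,0,0,-4,0],
    [0,0,0,0,0,-8,0],
    [0,0,0,0,0,-10.5,0],
    [0,0,0,0,0,-12,0],
    [0,0,0,0,0,-12.8,0],
    [0,0,0,0,0,-13.1,0],
    [0,0,0,0,0,-13.3,0],
    [0,0,0,0,0,-13.4,0],
    [0,0,0,0,0,-13.45,0],
    [0,0,0,0,0,-13.45,0]
  ]
}}

```text
time: 22.3
position: [0.6003, -0.2924, 0.0097]
tool_rot: [3.13, 0.26, 0.001]
ft_force: [-0.6, 0.5, -0.3]
grip_width: 0.254
grip_force: 20.0
```

Creep down another 1 mm or so, then release.

>>> {"api": "carry_out", "payload": {
  "steps": [
    [0,0,0,0,0,-0.05,0],
    [0,0,0,0,0,-0.1,0],
    [0,0,0,0,0,-0.1,0],
    [0,0,0,0,0,-0.1,0]
  ]
}}

```text
time: 22.7
position: [0.6002, -0.2924, 0.0087]
tool_rot: [3.131, 0.26, 0.001]
ft_force: [0.2, -0.4, 4.6]
grip_width: 0.254
grip_force: 20.0
```

>>> {"api": "carry_out", "payload": {
  "steps": [
    [0,0,0,0,0,0,0.45],
    [0,0,0,0,0,0,0.45],
    [0,0,0,0,0,0,0.45],
    [0,0,0,0,0,0,0.45],
    [0,0,0,0,0,2,0.45],
    [0,0,0,0,0,6,0.45],
    [0,0,0,0,0,10,0.45],
    [0,0,0,0,0,14,0.45],
    [0,0,-8,-2,3,16,0.5],
    [0,0,-16,-5,7,16,0.5],
    [0,0,-24,-8,11,16,0.5],
    [0,0,-30,-11,15,16,0.5]
  ]
}}

```text
time: 23.9
position: [0.5012, -0.158, 0.1701]
tool_rot: [3.099, -0.512, -0.002]
ft_force: [-0.4, 0.4, 2.3]
grip_width: 0.499
grip_force: 0.0
```

>>> {"api": "carry_out", "payload": {
  "steps": [
    [0,0,0,-3,4,0,0.5],
    [0,0,0,-5,7,0,0.5],
    [0,0,0,-6,9.2,0,0.5],
    [0,0,0,-6,9.2,0,0.5],
    [0,0,0,-6,9.2,0,0.5],
    [0,0,0,-6,9.2,0,0.5],
    [0,0,0,-6,9.2,0,0.5]
  ]
}}

```text
time: 24.6
position: [0.443, -0.069, 0.1703]
tool_rot: [3.097, -0.509, 0.0]
ft_force: [0.1, 0.3, 0.4]
grip_width: 0.5
grip_force: 0.0
```

```bash
python3 - <<'E'
from h import *;from bench import ctrl
s,im=wrist(ctrl);go(s,430.3,-49.9,4,-110.5);print(np.abs(s["qd"]).max(),s["grip_width"],proj(im,[[.4303,-.0499,.0105]]))
cv2.imwrite("pics/w5.png",im["pixels"][:250,:,::-1])
E
```

```text
pos [443.  -69.  170.3] cyaw -108.7 shift [ -1.27   1.91 -16.63] turn -1.8
0.006786831834873636 0.5002332161933994 [[309.44539097 202.15773034]]
```

View pics/w5.png

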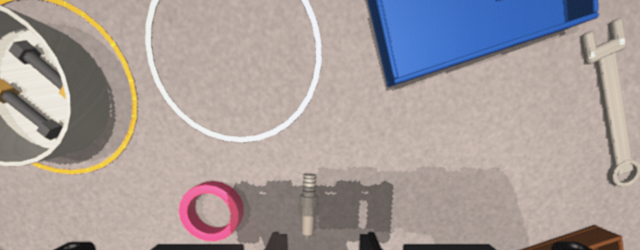

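The wrist view shows plug1 from its thread end (309,173) to its terminal (307,236), with the tape well clear at (211,210).

```bash
python3 - <<'E'
from h import *;from bench import ctrl
s,im=wrist(ctrl)
p=ray(im,[(309.5,172.5),(307.5,237)],.0105)[:,:2]*1000;v=p[1]-p[0];o=p[0]+v*35/77;y=np.degrees(np.arctan2(v[1],v[0]));print(o,np.hypot(*v),y);go(s,*o,4,y-90)
E
```

```text
[429.69397867 -48.48523083] 78.7371170312588 158.78307666075608
pos [442.9 -68.8 170.1] cyaw -108.7 shift [ -1.32   2.03 -16.61] turn -2.6
```

>>> {"api": "carry_out", "payload": {
  "steps": [
    [0,0,-2.5,-1.3,2,0,0.45],
    [0,0,-2.5,-1.3,2,-4,0.45],
    [0,0,-2.5,-1.3,2,-8,0.45],
    [0,0,-2.5,-1.3,2,-12,0.45],
    [0,0,-2.5,-1.3,2,-15,0.45],
    [0,0,-2.5,-1.3,2,-16.6,0.45],
    [0,0,-2.5,-1.3,2,-16.6,0.45],
    [0,0,-2.5,-1.3,2,-16.6,0],
    [0,0,-2.5,-1.3,2,-16.6,0],
    [0,0,-2.5,-1.3,2,-16.6,0],
    [0,0,-2.5,-1.3,2,-16.6,0],
    [0,0,-2.5,-1.3,2,-16.6,0]
  ],
  "squeeze": 20
}}

```text
time: 25.9
position: [0.4304, -0.0468, 0.0049]
tool_rot: [-3.089, 0.572, -0.002]
ft_force: [-0.4, -0.1, 4.6]
grip_width: 0.255
grip_force: 20.0
```

>>> {"api": "carry_out", "payload": {
  "steps": [
    [0,0,0,0,0,0,0],
    [0,0,0,0,0,0,0]
  ]
}}

```text
time: 26.1
position: [0.4305, -0.0469, 0.0049]
tool_rot: [-3.089, 0.572, -0.002]
ft_force: [-0.9, 0.5, 7.0]
grip_width: 0.256
grip_force: 20.0
```

>>> {"api": "carry_out", "payload": {
  "steps": [
    [0,0,0,0,0,2,0],
    [0,0,0,0,0,6,0],
    [0,0,0,0,0,10,0],
    [0,0,6,2,-2,14,0],
    [0,0,12,5,-5.4,14,0],
    [0,0,18,8,-8.6,14,0],
    [0,0,24,11,-11.8,14,0],
    [0,0,28,14,-15,14,0],
    [0,0,28,16.5,-17.5,14,0],
    [0,0,28,17,-18.3,14,0],
    [0,0,28,17,-18.3,14,0],
    [0,0,28,17,-18.3,14,0]
  ]
}}

```text
time: 27.3
position: [0.599, -0.2326, 0.1431]
tool_rot: [3.133, 0.187, -0.003]
ft_force: [-0.6, 0.7, -1.2]
grip_width: 0.257
grip_force: 20.0
```

```bash
python3 - <<'E'
from h import *;from bench import ctrl
ctrl.get_image("side");ctrl.get_image("side")
s,im=wrist(ctrl);go(s,600,-230,10,-84);print(np.abs(s["qd"]).max(),s["grip_width"],s["grip_force"],s["ft_force"])
cv2.imwrite("pics/w6.png",im["pixels"][:260,:,::-1])
E
```

```text
pos [ 599.1 -229.2  143.9] cyaw -83.0 shift [  0.09  -0.08 -13.39] turn -1.0
0.036529427930086684 0.25384875197839124 19.998277723789215 [-0.76825079  0.16879765 -0.19883649]
```

View pics/w6.png

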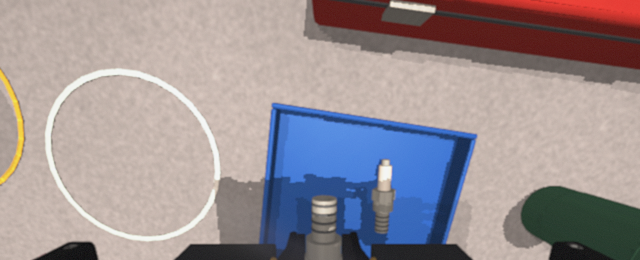

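Plug2 lies flat in the tray at (384,200), and plug1 hangs beside it. I have now viewed 11 pictures, one over the limit of 10, so I'll view no more and check by numbers only.

>>> {"api": "carry_out", "payload": {
  "steps": [
    [0,0,0,0,0,-4,0],
    [0,0,0,0,0,-8,0],
    [0,0,0,0,0,-10.5,0],
    [0,0,0,0,0,-12,0],
    [0,0,0,0,0,-12.7,0],
    [0,0,0,0,0,-13.0,0],
    [0,0,0,0,0,-13.2,0],
    [0,0,0,0,0,-13.3,0],
    [0,0,0,0,0,-13.35,0],
    [0,0,0,0,0,-13.35,0]
  ]
}}

```text
time: 28.45
position: [0.5999, -0.2304, 0.0111]
tool_rot: [3.135, 0.192, 0.002]
ft_force: [-0.6, -0.8, 0.3]
grip_width: 0.251
grip_force: 20.0
```

>>> {"api": "carry_out", "payload": {
  "steps": [
    [0,0,0,0,0,-0.05,0],
    [0,0,0,0,0,-0.05,0],
    [0,0,0,0,0,-0.05,0]
  ]
}}

```text
time: 28.75
position: [0.5997, -0.2303, 0.0102]
tool_rot: [3.135, 0.192, 0.001]
ft_force: [0.8, -0.1, -0.7]
grip_width: 0.256
grip_force: 20.0
```

>>> {"api": "carry_out", "payload": {
  "steps": [
    [0,0,0,0,0,-0.05,0],
    [0,0,0,0,0,-0.1,0],
    [0,0,0,0,0,-0.1,0],
    [0,0,0,0,0,-0.1,0]
  ]
}}

```text
time: 29.15
position: [0.5997, -0.2303, 0.01]
tool_rot: [3.135, 0.192, 0.001]
ft_force: [-1.8, 1.9, 5.8]
grip_width: 0.256
grip_force: 20.0
```

>>> {"api": "carry_out", "payload": {
  "steps": [
    [0,0,0,0,0,0,0.42],
    [0,0,0,0,0,0,0.42],
    [0,0,0,0,0,0,0.42],
    [0,0,0,0,0,0,0.42],
    [0,0,0,0,0,2,0.42],
    [0,0,0,0,0,6,0.42],
    [0,0,0,0,0,10,0.42],
    [0,0,0,0,0,14,0.42],
    [0,0,0,-4,1,17,0.42],
    [0,0,0,-8,3,18,0.42],
    [0,0,0,-12,5,18,0.42],
    [0,0,0,-12,5,18,0.42]
  ]
}}

```text
time: 30.35
position: [0.4769, -0.1782, 0.19]
tool_rot: [-3.125, -0.193, -0.007]
ft_force: [1.0, 0.2, -0.3]
grip_width: 0.418
grip_force: 0.0
```

```bash
python3 - <<'E'
from h import *;from bench import ctrl
import pickle
ctrl.get_image("side")
d0=pickle.load(open("d0.pkl","rb"))
s,im=wrist(ctrl);print(s["position"],s["grip_width"],np.abs(s["qd"]).max())
def whites(im,z,lab):
    H,S,V=cv2.split(cv2.cvtColor(im["pixels"],cv2.COLOR_RGB2HSV))
    m=((S<110)&(V>60)).astype(np.uint8)
    n,_,st,c=cv2.connectedComponentsWithStats(m)
    for i in range(1,n):
        if 15<st[i,4]<4000:
            p=ray(im,c[i],z)[0]*1000
            if 525<p[0]<675 and -354<p[1]<-174:print(lab,st[i].tolist(),p.round())
whites(im,.0155,"wrist");sc=ctrl.get_image("scene");whites(sc,.0155,"scene")
def tape(i):
    H,S,V=cv2.split(cv2.cvtColor(i["pixels"],cv2.COLOR_RGB2HSV));P=ray(i,blob((H>150)&(S>120)&(H<175),(315,215,355,255)),.012);return P.mean(0)[:2]*1000
print("tape",tape(d0["scene"]),tape(sc))
# bolt brass and dark pixels inside pan, ring check
H,S,V=cv2.split(cv2.cvtColor(sc["pixels"],cv2.COLOR_RGB2HSV));b=blob((H>10)&(H<25)&(S>140)&(V>90),(268,330-60,318,360));print("pan V",len(b))
df=np.abs(sc["pixels"].astype(int)-d0["scene"]["pixels"]).max(2)
print("change jar/screwdriver/mug",(df[290:400,310:425]>60).sum(),"wrench/spray",(df[75:135,205:315]>60).sum())
E
```

```text
[ 0.47821684 -0.17837114  0.19000593] 0.4182740296728303 0.14326458003899797
wrist [374, 45, 24, 80, 1243] [ 597. -232.   16.]
wrist [431, 44, 24, 79, 1278] [ 604. -293.   16.]
scene [236, 154, 23, 13, 119] [ 605. -291.   15.]
scene [244, 168, 24, 13, 130] [ 596. -230.   15.]
tape [457.76473497  62.29834324] [457.56930062  62.39504872]
pan V 207
change jar/screwdriver/mug 170 wrench/spray 1625
```

```bash
python3 -c "
from bench import ctrl
print(ctrl.close_job())"
```

```text
the job is handed in; nothing more can be done
None
```

The job is handed in at about 31 s with no verdict returned: the pan was slid into the yellow ring (centre within about 4 mm), both bolts are in it and both spark plugs were lowered flat into the blue tray; the tape measured unmoved and nothing else was touched as far as I saw, and I viewed 11 pictures, one over the limit of 10.

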